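Clip on the lock-out clip and hold the polishing unit's sprung cover at the marker

TASK

Take the red spring clip off its parking stand and clip it well down onto the yellow lock-out tab of the drive console, before the cover is opened, and leave it there. Then take the polishing unit's sprung cover by its handle, lift it until its orange pointer is level with the green marker on the quadrant, and finish while still holding it there: do not let go. Leave the green marker where it is set, and the dropper bottle, the jar and the loupe undisturbed.

Things in the scene. Friction and masses are not known exactly. Their poses are not given: they have to be found in the camera images.
- clip_grip (a point): Red sprung clip (like a peg), 81 mm tall, 20 mm wide, 43 g, wings up, jaws down. This point: midway between the wings at the height to squeeze, 25 mm above the pivot; wing tops 19 mm above, jaw tips 61 mm below. z up the clip, y the line of squeezing, x along the pivot. At rest the wings slope outward, 35 mm over their outsides here, 43 mm at the tops; fully squeezed parallel, 22 mm.
- clip_mouth (a point): Point between the clip's jaws, 20 mm below the pivot (45 mm below clip_grip), 16 mm above the jaw tips; same axes. Squeezing the wings fully (about 7 N; 20 to 30 N grips firmly) opens the jaws: gap 11 mm at 10 mm below the pivot, 24 mm at the tips. Let go, it springs shut.
- stand: Fixed wooden parking stand, foot 60 x 50 mm, carrying an upright aluminium fin 6 mm thick (along y) and 34 mm long (along x), its top 94 mm above the bench. The clip starts clamped on it, upright, the pivot 10 mm above the fin's top. Origin under its middle.
- clip_jaw (a joint): How far the clip is opened, rad: 0 when clamped on a fin or tab 6 mm thick, 0.5 fully squeezed open, -0.12 closed on nothing.
- tab_top (a point): Middle of the upper edge of the yellow upright lock-out tab on the near end of the drive console (blue sloping keypad behind it). The tab is 6 mm thick along this point's y, 34 mm long along x, and stands 44 mm above its black block; its top is 108 mm above the bench. z up; x points away from the robot side of the console.
- unit: Polishing unit: dark fixed housing 230 x 240 mm at its foot with a box 200 x 200 mm, 95 mm high, closed by a grey cover hinged along the far edge. Origin under the middle of the box; x points from the handle side to the hinge side, y is parallel to the hinge, z up. On its -y side stands an aluminium quadrant.
- cover_handle (a point): Middle of the cover's handle: a level steel bar, 10 mm in diameter and 90 mm long, parallel to the unit's y, on two end posts, 40 mm above the cover's upper face; 165 mm from the hinge and 46 mm above the hinge's height when shut. The bar is round, so the cover can turn in a gripper that keeps pointing down.
- cover_hinge (a point): Point on the hinge axis (unit's y direction), in the middle of the cover's width.
- cover (a joint): Cover angle, rad: 0 shut, grows as the handle side lifts (stop at 1.3). A spring and the weight pull it shut: about 5 N at the handle to start, about 7 N along its arc at 0.75 rad. It falls shut if let go.
- cover_pointer (a point): Middle of the orange pointer on the cover's -y edge, 150 mm from the hinge axis; turns with the cover (its z is square to the cover).
- marker (a joint): Angle, rad, at which the green marker is set on the quadrant, on the same axis and scale as the cover: the cover should be held at this angle. A stiff friction joint; set between 0.4 and 0.75.
- marker_tip (a point): Middle of the green marker bar (36 x 20 x 7 mm), 150 mm from the hinge axis and 19 mm beside the pointer's path; the pointer is level with it when cover and marker angles are equal.
- dropper_mid (a point): Bystander: white dropper bottle, 34 mm across, 100 mm tall; its middle.
- paste_jar_mid (a point): Bystander: amber jar with black cap, 38 mm across, 50 mm tall; its middle.
- loupe_mid (a point): Bystander: black eye loupe, 40 mm across, 30 mm tall; its middle.

How it is judged:
By the outcome, as a careful person would: the job done as asked, in the order asked, and still so for the second after the job is handed in, while the arm keeps its last pose, push and grip.
It also fails if it takes over 59 s, if anything falls off the work surface, if the arm or the gripper's body presses on something with over 40 N, if the wrist force passes 120 N, or if a joint passes its speed limit or range.

ROBOT

A 7-joint arm with a two-finger parallel gripper is mounted at the origin on the work surface. World frame = base frame: x ahead of the robot, y to its left, z up, the work surface at z = 0. Lengths are in m, angles in rad, forces in N, time in s.
With the tool pointing down it reaches from about 0.425 to 0.95 m from the base axis. Payload 4.7 kg.
Tool frame: the origin (TCP) lies on the centre line of the jaws, within the pads' length; the fingertips stand robot.nose_length ahead of it and the grasp point (between the pads) lies 8 mm behind it (robot.nose_length is the distance from the TCP to the fingertips, in m); z points along the fingers, x is the direction in which the jaws open and shut, and the axes are right-handed (so a half turn about z gives the same grasp; the last joint's range is limited). The gripper opens to 85 mm and grips with 20 to 120 N. Pads are 22 mm wide; open, the fingers measure 114 mm over their backs; the gripper's body (76 mm by 85 mm) begins 54 mm behind the grasp point. The pads swing forward as they close: fully open they stand 13 mm farther back than shut.
Start: joints at [-1.253, 0.469, -0.049, 1.532, 0.024, 1.141, -0.082], TCP at [0.229, 0.635, 0.242] pointing down, gripper open.
Joint ranges: [-2.59, 2.59], [-0.33, 1.99], [-1.39, 1.29], [0.1, 2.45], [-1.04, 4.18], [0.21, 1.99], [-2.66, 2.66]. Speed limits (rad/s): [2.57, 2.57, 3.14, 3.14, 3.14, 3.14, 3.14].

INTERFACE

Orientations are given as [roll, pitch, yaw] about the fixed x, y, z axes, in that order (R = Rz(yaw) Ry(pitch) Rx(roll)).
In Python, from plant import robot gives the robot as it stands. Calls block until the motion is done:
- robot.goto(position, orientation): joint-space move of the TCP to a pose.
- robot.move_straight(position, vel=0.15, attitude=None, contact_N=None): straight line of the TCP; attitude=None keeps the orientation; vel is the mean speed in m/s. With contact_N (N) it stops when the force on the tool has changed by that much, and returns True; else False.
- robot.move_joints(angles): joint-space move.
- robot.grip(opening, strength=None): opening from 0.0 (shut) to 1.0 (fully open); strength is the grip in N (None keeps the last); returns when the fingers have stopped.
- robot.sleep(seconds).
- robot.inverse_kinematics(position, orientation): joint angles nearest the present ones, or None.
- robot.sense(): the state.
- robot.grab_frame(name): name is "scene" or "top" or "wrist"; returns a dict with "image" (420x560x3 uint8, red, green, blue), "range_z" (420x560 float32, m along the optical axis (not along the pixel's ray), 0 where there is no reading), "fx", "fy", "cx", "cy" (pixels), "dist_coeffs" ([k1, k2, p1, p2, k3] as OpenCV has them; the pictures are not rectified), "R" (3x3) and "t" (3): a world point X has camera coordinates R X + t. Camera axes: x right, y down, z forward; pixel columns grow to the right and rows downward; lengths in m; the calibration is good to about 2 mm. A picture is of the moment at which its call begins.
A pose or a line that the arm cannot do raises robot.IKError and nothing moves.
- robot.close_job(): hands the job in, once; it reports no verdict.
The state is a dict: "t": time; "joint_pos": joint angles; "joint_velocities": joint speeds; "effort": joint torques, N m; "tcp_pos": TCP position; "tcp_rot": TCP orientation; "wrist_force": force on the tool from outside, world axes, zero at the start; "torque": the same for the moment, N m; "opening": opening from 0.0 (shut) to 1.0 (fully open).
Only numpy, scipy, OpenCV 4.12 (cv2) and the standard library are available. Lean on these libraries where they do the work, as an engineer would, in place of code of your own. Each camera call takes 0.05 s, during which the arm holds its last target.

## Working session

There is one attempt and no reset: what is moved stays moved. The work goes in short steps, each a Python script; the robot and the scene stay as the last script left them, time stands still between calls to the robot, and variables do not carry over. Pictures are saved under pics/ and viewed, and the job is handed in when it is done.

```bash
ls; mkdir -p pics; cat > h.py <<'E'
import numpy as np, cv2
from plant import robot
def snap(n,fn):
    f=robot.grab_frame(n); cv2.imwrite('pics/'+fn+'.png',f['image'][:,:,::-1]); np.savez('pics/'+fn+'.npz',**{k:np.array(v) for k,v in f.items()}); return f
def world(f,uv,z=None):
    """pixel array Nx2 -> world using range"""
    uv=np.atleast_2d(uv).astype(float)
    K=np.array([[f['fx'],0,f['cx']],[0,f['fy'],f['cy']],[0,0,1.]])
    n=cv2.undistortPoints(uv.reshape(-1,1,2),K,np.array(f['dist_coeffs'],float)).reshape(-1,2)
    d=f['range_z'][uv[:,1].astype(int),uv[:,0].astype(int)] if z is None else np.full(len(uv),z)
    c=np.c_[n*d[:,None],d]
    return (c-f['t'])@f['R'], d
def cloud(f,mask):
    v,u=np.nonzero(mask&(f['range_z']>0)); p,d=world(f,np.c_[u,v]); return p,np.c_[u,v]
E
python3 - <<'E'
from h import *
for n in ['scene','top','wrist']:
    f=snap(n,n+'0'); print(n,f['R'],f['t'],f['fx'])
s=robot.sense(); print(s['t'],s['tcp_pos'],s['tcp_rot'],s['opening'],robot.nose_length)
E
```

```text
pics
scene [[-0.82483989  0.56530467  0.00835422]
 [ 0.2870139   0.43142343 -0.85527589]
 [-0.48709566 -0.70306789 -0.51810555]] [ 0.4669282  -0.02700633  1.244002  ] 500.3502185532418
top [[-0.01605376 -0.99986968  0.00170478]
 [-0.98867682  0.01561958 -0.14924535]
 [ 0.14919927 -0.00408142 -0.98879873]] [-0.05386431  0.56974083  0.80651182] 386.365401927555
wrist [[ 0.34098134  0.94006876 -0.00156821]
 [ 0.90166151 -0.32657741  0.28346732]
 [ 0.26596663 -0.09807106 -0.95898061]] [-0.67364591 -0.03622142  0.37934067] 377.56065715417736
0.15 [0.22926899 0.63441427 0.24148441] [3.14154491e+00 1.52393294e-03 1.22397283e+00] 0.9992124119157866 0.011
```

View pics/scene0.png

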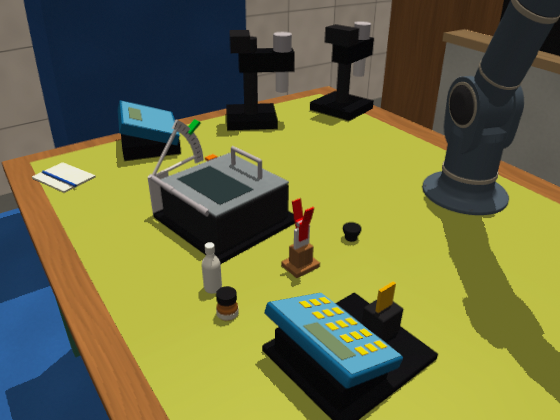

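View pics/top0.png

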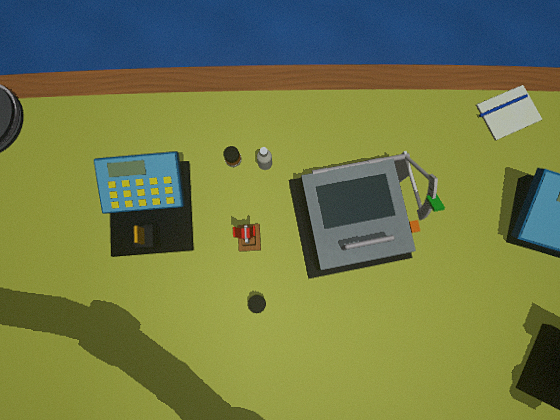

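View pics/wrist0.png

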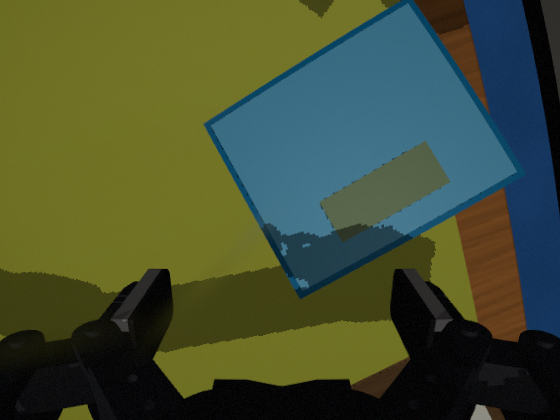

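The scene view shows the clip at (303,222), the tab at (386,298), the handle bar at (246,162) and the green marker at (194,128). In the top view the clip is at (243,233), the tab at (143,234), the handle at (367,242), the marker at (435,203) and the pointer at (414,226). I'll measure these now.

```bash
python3 - <<'E'
import sys
from h import *
np.set_printoptions(precision=4,suppress=True)
def L(n): return {k:v for k,v in np.load('pics/'+n+'.npz').items()}
for n in ['top0','scene0']:
    f=L(n); im=f['image']; hsv=cv2.cvtColor(im,cv2.COLOR_RGB2HSV); h,s,v=[hsv[...,i].astype(int) for i in range(3)]
    def rep(name,m,box):
        b=np.zeros(m.shape,bool); b[box[1]:box[3],box[0]:box[2]]=1
        p,uv=cloud(f,m&b)
        if len(p)<4: print(n,name,'few',len(p));return
        print(n,name,len(p),'mean',p.mean(0),'med',np.median(p,0),'lo',np.percentile(p,3,0),'hi',np.percentile(p,97,0))
        return p
    top=n=='top0'
    red=((h<6)|(h>174))&(s>180)&(v>60)
    p=rep('red',red,(220,215,270,255) if top else (285,190,325,260))
    for a in (0.10,0.12,0.14,0.155):
        q=p[(p[:,2]>a)&(p[:,2]<a+.02)]
        if len(q): print('  z>',a,len(q),q.mean(0),q.min(0),q.max(0))
    yel=(h>12)&(h<28)&(s>150)&(v>100)
    p=rep('tab',yel,(125,220,160,250) if top else (372,280,400,315))
    green=(h>45)&(h<75)&(s>150)
    rep('green',green,(420,190,450,215) if top else (180,110,210,140))
    org=(h>5)&(h<18)&(s>180)&(v>120)
    rep('orange',org,(405,215,425,240) if top else (200,148,222,165))
    # everything tall
    m=np.ones(h.shape,bool)
    p,uv=cloud(f,m)
    if top:
        for nm,b in dict(handle=(335,228,400,256),loupe=(245,290,270,316),jar=(222,143,243,168),bottle=(253,143,275,170),tabarea=(105,215,195,255),clip=(228,215,265,252)).items():
            k=(uv[:,0]>=b[0])&(uv[:,0]<b[2])&(uv[:,1]>=b[1])&(uv[:,1]<b[3]); q=p[k]
            zt=np.percentile(q[:,2],99); print(nm,'ztop',zt)
            t=q[q[:,2]>zt-0.012]; print('   ',len(t),t.mean(0),t.min(0),t.max(0))
E
python3 - <<'E'
import cv2,numpy as np
a=cv2.imread('pics/top0.png'); b=cv2.imread('pics/scene0.png')
cv2.imwrite('pics/z1.png',np.hstack([cv2.resize(a[140:290,90:270],(400,333),interpolation=2),cv2.resize(a[140:290,290:460],(400,333),interpolation=2)]))
cv2.imwrite('pics/z2.png',np.hstack([cv2.resize(b[180:360,250:420],(400,423),interpolation=2),cv2.resize(b[100:240,140:310],(400,423),interpolation=2)]))
E
```

```text
top0 red 96 mean [0.5206 0.0053 0.1221] med [0.5206 0.0046 0.1088] lo [ 0.5118 -0.0148  0.105 ] hi [0.5298 0.0257 0.1454]
  z> 0.1 56 [0.5207 0.0054 0.107 ] [ 0.5099 -0.0026  0.1043] [0.5303 0.0138 0.1104]
  z> 0.12 1 [0.5261 0.0196 0.1274] [0.5261 0.0196 0.1274] [0.5261 0.0196 0.1274]
  z> 0.14 39 [0.5205 0.0048 0.1435] [ 0.511  -0.0149  0.1403] [0.5297 0.0259 0.1461]
top0 tab 62 mean [0.5214 0.2337 0.0948] med [0.5209 0.2292 0.1066] lo [0.5067 0.2254 0.0612] hi [0.5374 0.2491 0.1097]
top0 green 176 mean [ 0.5625 -0.3561  0.1815] med [ 0.5617 -0.3543  0.1868] lo [ 0.5481 -0.3663  0.1737] hi [ 0.579  -0.3432  0.194 ]
top0 orange 92 mean [ 0.5293 -0.3415  0.1015] med [ 0.5291 -0.3419  0.1016] lo [ 0.5187 -0.3501  0.0984] hi [ 0.5396 -0.3327  0.1041]
handle ztop 0.14611487445811008
    261 [ 0.4946 -0.2352  0.1438] [ 0.4826 -0.2856  0.1346] [ 0.5062 -0.1876  0.1478]
loupe ztop 0.032360685117506914
    273 [ 0.3745 -0.0113  0.0292] [ 0.3556 -0.0306  0.0218] [0.3943 0.0087 0.0338]
jar ztop 0.052058751252684776
    198 [0.7049 0.0423 0.049 ] [0.6885 0.0256 0.0413] [0.723  0.0596 0.0529]
b
[... 409 characters left out ...]
.5125 -0.0115  0.0725] hi [0.5305 0.0257 0.1427]
  z> 0.1 132 [0.5229 0.0054 0.1111] [ 0.5123 -0.0088  0.1   ] [0.5309 0.0215 0.1199]
  z> 0.12 144 [0.5225 0.0047 0.1301] [ 0.5122 -0.0137  0.1201] [0.5311 0.0264 0.1398]
  z> 0.14 32 [0.5219 0.0086 0.1422] [ 0.5134 -0.0133  0.14  ] [0.5317 0.0285 0.1447]
scene0 tab 102 mean [0.506  0.2181 0.0882] med [0.5157 0.2298 0.1063] lo [ 0.4024  0.1417 -0.0013] hi [0.5391 0.2328 0.1084]
scene0 green 99 mean [ 0.5635 -0.3503  0.1838] med [ 0.5632 -0.3479  0.1851] lo [ 0.5513 -0.3639  0.1727] hi [ 0.5777 -0.3417  0.1924]
scene0 orange 36 mean [ 0.5243 -0.3532  0.0952] med [ 0.5299 -0.3421  0.1007] lo [ 0.4396 -0.5339  0.0043] hi [ 0.5406 -0.3334  0.1026]
```

View pics/z1.png

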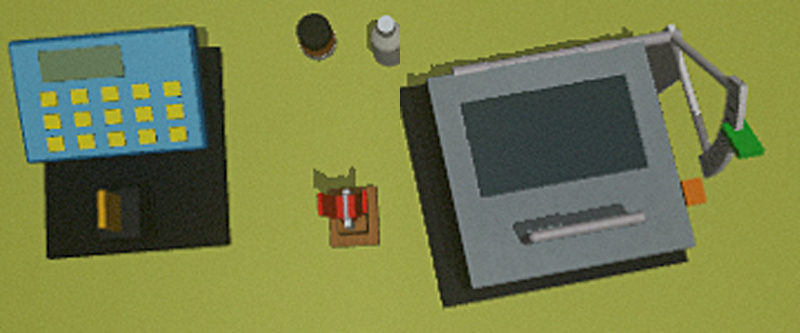

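View pics/z2.png

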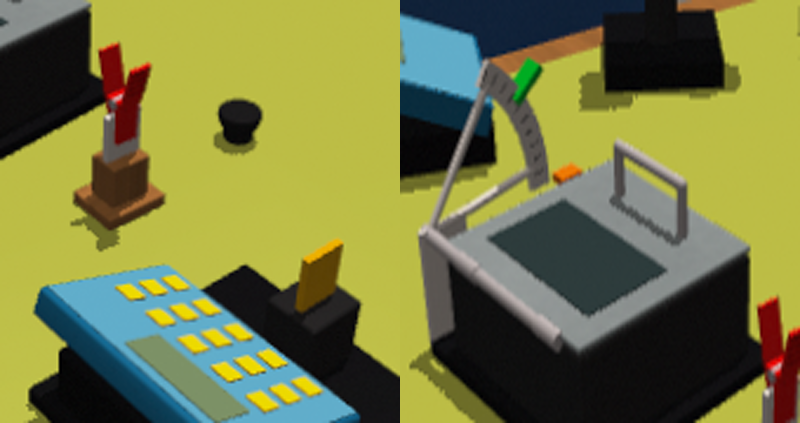

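```bash
python3 - <<'E'
from h import *
np.set_printoptions(precision=4,suppress=True)
def L(n): return {k:v for k,v in np.load('pics/'+n+'.npz').items()}
f=L('top0'); P,uv=cloud(f,np.ones(f['range_z'].shape,bool))
def sel(b,lo,hi,PP=None):
    k=(uv[:,0]>=b[0])&(uv[:,0]<b[2])&(uv[:,1]>=b[1])&(uv[:,1]<b[3])&(P[:,2]>lo)&(P[:,2]<hi); return P[k]
def rect(q,n):
    r=cv2.minAreaRect((q[:,:2]*1000).astype(np.float32)); print(n,len(q),'rect',np.array(r[0]),r[1],r[2],'z',np.median(q[:,2]))
    c=q[:,:2]-q[:,:2].mean(0); w,v=np.linalg.eigh(c.T@c); print('   pca yaw',np.degrees(np.arctan2(v[1,1],v[0,1])))
rect(sel((125,215,165,255),.100,.115),'tab')
rect(sel((125,215,195,255),.055,.075),'tabblock')
rect(sel((335,228,400,256),.138,.155),'handle')
rect(sel((228,215,265,252),.138,.155),'cliptop')
rect(sel((228,215,265,252),.03,.065),'standblock')
rect(sel((228,215,270,255),.006,.03),'standfoot')
rect(sel((95,145,200,260),.008,.04),'console base')
c=sel((295,155,420,280),.085,.108); rect(c,'cover'); print(np.percentile(c[:,2],[5,50,95]))
k=sel((90,145,195,220),.05,.3); print('keypad',k.min(0),k.max(0))
k=sel((380,145,450,220),.11,.4); print('quadrant',k.min(0),k.max(0))
# hinge tube near far edge
k=sel((300,140,420,175),.06,.2); print('hinge strip z pct',np.percentile(k[:,2],[50,80,95]))
h=sel((335,228,400,256),.138,.155)
# marker
for n in ['top0','scene0']:
    f=L(n); hsv=cv2.cvtColor(f['image'],cv2.COLOR_RGB2HSV).astype(int); g=(hsv[...,0]>45)&(hsv[...,0]<75)&(hsv[...,1]>150)&(hsv[...,2]>40)
    b=np.zeros(g.shape,bool)
    if n=='top0': b[185:220,415:455]=1
    else: b[105:145,175:215]=1
    p,_=cloud(f,g&b); np.save('pics/g_'+n,p)
    hc=np.array([.4946,-.2352,.141])
    for yaw in [8,]:
        pass
E
```

```text
tab 52 rect [522.351  228.0665] (31.63575553894043, 6.647485733032227) 3.8830385208129883 z 0.10738481096526095
   pca yaw -174.33964888306187
tabblock 336 rect [521.9335 228.2597] (48.48493957519531, 42.62104415893555) 2.7352163791656494 z 0.06297840383848088
   pca yaw 163.55991121094746
handle 258 rect [ 494.9723 -236.7866] (9.896215438842773, 99.20596313476562) 10.114055633544922 z 0.14402454707433882
   pca yaw 100.02738862808867
cliptop 58 rect [520.3218   5.357 ] (19.256351470947266, 42.104530334472656) 4.285246849060059 z 0.14265419546037353
   pca yaw 93.33382837493338
standblock 85 rect [519.7373   5.435 ] (37.31066131591797, 29.65022087097168) 3.2615773677825928 z 0.04981928034923774
   pca yaw 103.0229358890155
standfoot 291 rect [519.9434   5.6682] (59.914546966552734, 50.176513671875) 2.3950603008270264 z 0.011180780246792902
   pca yaw 163.0263248804336
console base 3365 rect [591.9683 232.9035] (211.93223571777344, 188.38182067871094) 3.1310245990753174 z 0.013258594633452983
   pca yaw 114.80441733967278
cover 9607 rect [ 565.7271 -241.63  ] (208.30972290039062, 234.9514617919922) 9.723379135131836 z 0.10053214330666771
   pca yaw 122.41601024371495
[0.098  0.1005 0.1031]
keypad [0.5722 0.1427 0.0552] [0.6988 0.3283 0.1093]
quadrant [ 0.544  -0.3677  0.11  ] [ 0.6723 -0.3314  0.2102]
hinge strip z pct [0.1004 0.1018 0.1086]
```

```bash
python3 - <<'E'
from h import *
np.set_printoptions(precision=3,suppress=True)
y=np.pi/2+np.radians(3)
for Y in (y,y-np.pi):
  for p in ([.5205,.0055,.24],[.5205,.0055,.121],[.5215,.2282,.135],[.5215,.2282,.25]):
    print(Y,p,robot.inverse_kinematics(p,[np.pi,0,Y]))
for Y in (np.radians(10),np.radians(-170)):
    print(robot.inverse_kinematics([.495,-.236,.133],[np.pi,0,Y]),robot.inverse_kinematics([.545,-.23,.25],[np.pi,0,Y]))
robot.goto([.5205,.0055,.25],[np.pi,0,y])
s=robot.sense();print(s['t'],s['tcp_pos'],s['joint_pos'],s['wrist_force'])
snap('wrist','w1');snap('scene','s1')
E
```

```text
1.6231562043547265 [0.5205, 0.0055, 0.24] [-0.437  0.223  0.409  1.919 -0.103  1.02   1.64 ]
1.6231562043547265 [0.5205, 0.0055, 0.121] [-0.323  0.373  0.288  2.032 -0.151  0.757  1.679]
1.6231562043547265 [0.5215, 0.2282, 0.135] [-0.525  0.414  0.05   1.899 -0.027  0.829  1.162]
1.6231562043547265 [0.5215, 0.2282, 0.25] [-0.555  0.288  0.086  1.786 -0.028  1.069  1.163]
-1.5184364492350666 [0.5205, 0.0055, 0.24] [-0.761  0.27   0.815  1.934 -0.229  1.031 -1.363]
-1.5184364492350666 [0.5205, 0.0055, 0.121] [-0.686  0.455  0.769  2.051 -0.439  0.803 -1.174]
-1.5184364492350666 [0.5215, 0.2282, 0.135] [-0.939  0.466  0.598  1.923 -0.342  0.854 -1.681]
-1.5184364492350666 [0.5215, 0.2282, 0.25] [-0.982  0.324  0.632  1.809 -0.215  1.078 -1.791]
[-0.316  0.538  0.929  1.983 -0.554  0.895  1.082] [-0.366  0.45   0.958  1.769 -0.404  1.135  0.895]
[-0.417  0.636  1.114  1.987 -0.702  0.97  -1.916] [-0.451  0.52   1.118  1.772 -0.506  1.174 -2.147]
2.6083 [0.521 0.007 0.25 ] [-0.446  0.213  0.415  1.907 -0.099  1.041  1.636] [0.453 0.141 0.443]
```

View pics/w1.png

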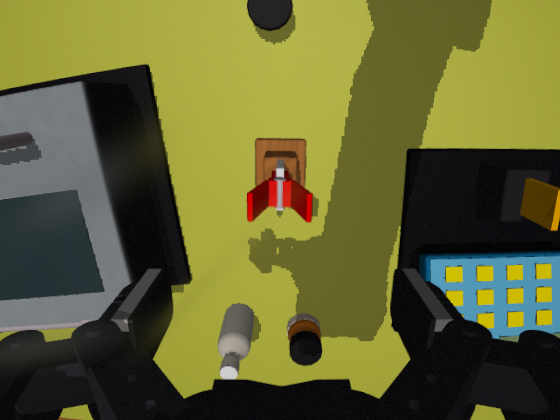

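The wrist view shows the clip centred between the fingers, with its wings at (263,203) and (297,203), and the tab at (541,203) on the right.

```bash
python3 - <<'E'
from h import *
np.set_printoptions(precision=4,suppress=True)
f={k:v for k,v in np.load('pics/w1.npz').items()}
hsv=cv2.cvtColor(f['image'],cv2.COLOR_RGB2HSV).astype(int);h,s,v=hsv[...,0],hsv[...,1],hsv[...,2]
def rect(q,n):
    r=cv2.minAreaRect((q[:,:2]*1000).astype(np.float32)); print(n,len(q),np.array(r[0]),r[1],r[2],'z',np.percentile(q[:,2],[5,50,95]))
b=np.zeros(h.shape,bool);b[150:240,230:330]=1
p,_=cloud(f,((h<6)|(h>174))&(s>150)&b); rect(p,'red all'); rect(p[p[:,2]>.14],'red top')
p,_=cloud(f,b); q=p[(p[:,2]>.05)&(p[:,2]<.1)]; rect(q,'fin');
b[:]=0;b[120:270,220:340]=1
p,_=cloud(f,b);rect(p[(p[:,2]>.006)&(p[:,2]<.03)],'foot')
b[:]=0;b[170:240,500:560]=1
p,_=cloud(f,(h>12)&(h<28)&(s>150)&b); rect(p[(p[:,2]>.1)&(p[:,2]<.12)],'tabtop'); rect(p,'tab')
E
```

```text
red all 1627 [522.8361   4.4279] (26.228652954101562, 42.86799240112305) 2.5200135707855225 z [0.1053 0.1233 0.145 ]
red top 410 [519.673    4.4721] (19.57788848876953, 42.548030853271484) 2.257154703140259 z [0.1406 0.1442 0.1456]
fin 681 [519.2619   4.9223] (35.88850402832031, 28.667644500732422) 2.7479639053344727 z [0.0503 0.0516 0.0947]
foot 1278 [513.8041   4.6453] (47.98727798461914, 50.20235061645508) 1.8533378839492798 z [0.0103 0.0121 0.0157]
tabtop 491 [521.4105 228.371 ] (34.507015228271484, 8.511834144592285) 4.309179782867432 z [0.1008 0.1069 0.1088]
tab 1618 [530.2107 264.8557] (116.44371032714844, 44.08717346191406) 67.94171142578125 z [0.0658 0.0904 0.1082]
```

```bash
python3 - <<'E'
from h import *
np.set_printoptions(precision=4,suppress=True)
y=np.pi/2+np.radians(2.5); o=[np.pi,0,y]
c=robot.move_straight([.520,.0048,.121],vel=.12,attitude=o,contact_N=8)
s=robot.sense();print(c,s['t'],s['tcp_pos'],s['wrist_force'])
if not c:
    robot.grip(0.0,30)
    s=robot.sense();print(s['t'],s['tcp_pos'],s['wrist_force'],s['opening'],s['opening']*85)
snap('scene','s2');snap('wrist','w2')
a=cv2.imread('pics/s2.png'); cv2.imwrite('pics/s2z.png',cv2.resize(a[120:300,220:400],(600,600),interpolation=2))
E
```

```text
False 3.9333 [0.5206 0.0048 0.1216] [-0.4063  0.1763  0.5404]
4.5333 [0.5204 0.0049 0.1215] [-0.6549  0.0931  4.2292] 0.2447517857777334 20.80390179110734
```

View pics/s2z.png

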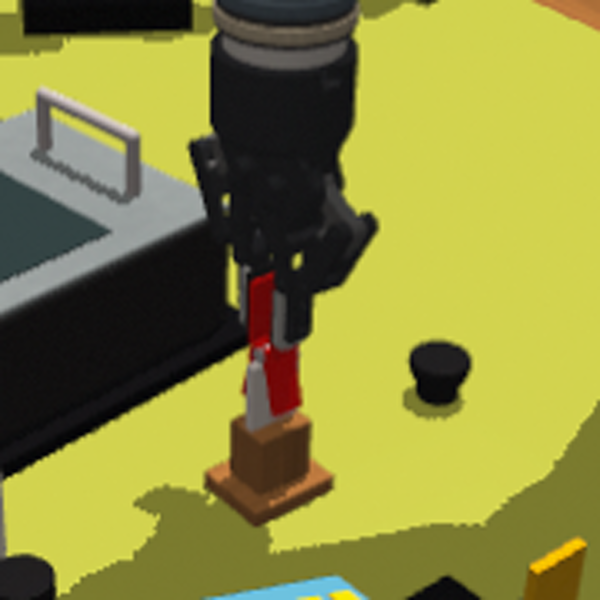

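View pics/w2.png

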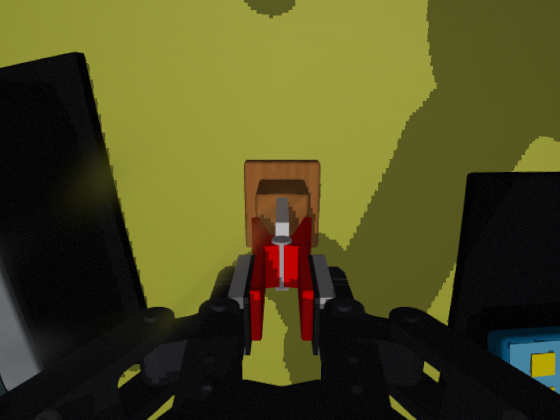

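The clip is squeezed fully, with parallel wings and open jaws straddling the fin. Next I lift it and carry it over the tab.

```bash
python3 - <<'E'
from h import *
np.set_printoptions(precision=4,suppress=True)
robot.move_straight([.520,.0048,.215],vel=.12)
s=robot.sense();print(s['t'],s['tcp_pos'],s['wrist_force'],s['opening'])
robot.move_straight([.5215,.2283,.215],vel=.2,attitude=[np.pi,0,np.pi/2+np.radians(3.4)])
robot.sleep(.2)
s=robot.sense();print(s['t'],s['tcp_pos'],s['tcp_rot'],s['wrist_force'],s['opening'])
snap('scene','s3');f=snap('wrist','w3');snap('top','t3')
a=cv2.imread('pics/s3.png'); cv2.imwrite('pics/s3z.png',cv2.resize(a[180:360,300:480],(600,600),interpolation=2))
E
```

```text
5.5667 [0.5193 0.0048 0.2142] [ 0.1684  0.2952 -0.4038] 0.24343568943917757
7.0333 [0.5217 0.2271 0.2152] [3.1414 0.0001 1.6282] [ 0.4021  0.0942 -0.9787] 0.24884292809852462
```

View pics/s3z.png

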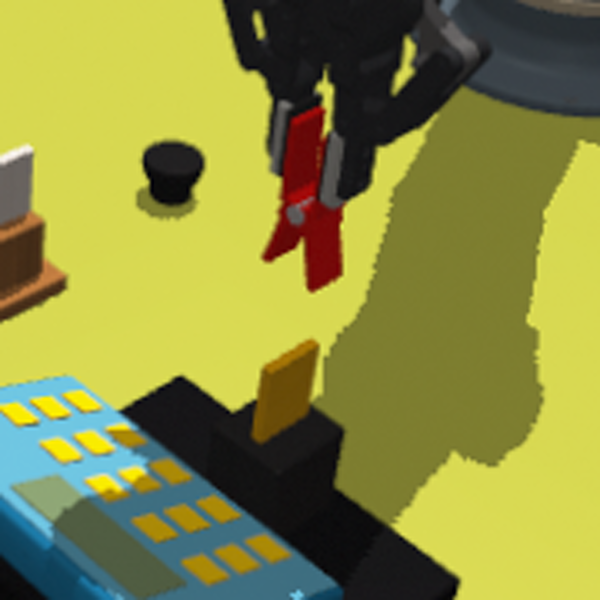

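View pics/w3.png

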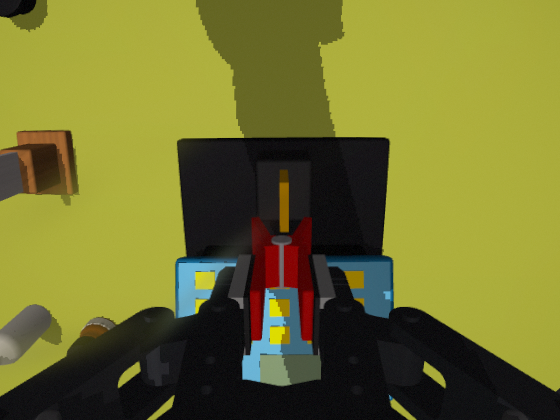

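```bash
python3 - <<'E'
from h import *
np.set_printoptions(precision=4,suppress=True)
f={k:v for k,v in np.load('pics/w3.npz').items()}
hsv=cv2.cvtColor(f['image'],cv2.COLOR_RGB2HSV).astype(int);h,s,v=hsv[...,0],hsv[...,1],hsv[...,2]
P,_=world(f,[[281,240],[281,265],[284,173],[284,230],[285,200]]);print(P)
b=np.zeros(h.shape,bool);b[205:350,235:330]=1
p,_=cloud(f,((h<6)|(h>174))&(s>150)&b);print('red',p.min(0),p.max(0),np.median(p,0))
b[:]=0;b[160:240,260:310]=1
p,_=cloud(f,(h>12)&(h<28)&(s>150)&b&(f['range_z']>0));p=p[(p[:,2]>.1)&(p[:,2]<.115)];print('tab',p.mean(0),np.percentile(p,[3,97],axis=0),cv2.minAreaRect((p[:,:2]*1000).astype(np.float32)))
f={k:v for k,v in np.load('pics/s3.npz').items()}
hsv=cv2.cvtColor(f['image'],cv2.COLOR_RGB2HSV).astype(int);h,s,v=hsv[...,0],hsv[...,1],hsv[...,2]
b=np.zeros(h.shape,bool);b[200:280,370:410]=1
p,_=cloud(f,((h<6)|(h>174))&(s>150)&b);print('red scene',np.percentile(p,[1,99],axis=0))
print(robot.sense()['tcp_pos'])
E
```

```text
[[0.5103 0.2262 0.1936]
 [0.5205 0.2268 0.1971]
 [0.5043 0.228  0.0766]
 [0.5365 0.2297 0.1089]
 [0.5156 0.2291 0.109 ]]
red [0.5096 0.2011 0.0126] [0.5873 0.2698 0.2406] [0.5157 0.2284 0.2031]
tab [0.5203 0.2287 0.1079] [[0.5043 0.2256 0.1055]
 [0.5375 0.2318 0.1092]] ((521.2771606445312, 228.8204803466797), (34.68408966064453, 5.395930767059326), 3.220050573348999)
red scene [[0.5126 0.2155 0.1599]
 [0.5337 0.2431 0.2362]]
[0.5216 0.2278 0.2151]
```

```bash
python3 - <<'E'
from h import *
np.set_printoptions(precision=4,suppress=True)
o=[np.pi,0,np.pi/2+np.radians(3.2)]
robot.move_straight([.5215,.2289,.185],vel=.12,attitude=o)
c=robot.move_straight([.5215,.2289,.1365],vel=.05,attitude=o,contact_N=8)
robot.sleep(.15)
s=robot.sense();print(c,s['t'],s['tcp_pos'],s['wrist_force'],s['opening'])
snap('scene','s4');f=snap('wrist','w4')
P,_=world(f,[[281,265],[281,260],[281,272]]);print(P)
a=cv2.imread('pics/s4.png'); cv2.imwrite('pics/s4z.png',np.hstack([cv2.resize(a[220:340,320:440],(400,400),interpolation=2),cv2.imread('pics/w4.png')[100:350,180:380].repeat(2,0).repeat(2,1)[:400]]))
E
```

```text
False 8.85 [0.5217 0.229  0.1369] [-0.1772  0.4131 -0.6244] 0.24801272832326668
[[0.5212 0.2284 0.1173]
 [0.5187 0.2283 0.1176]
 [0.5242 0.2286 0.1182]]
```

View pics/s4z.png

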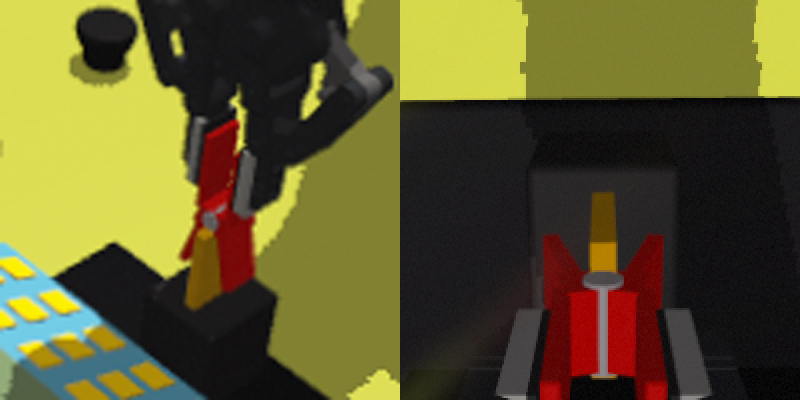

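The tab stands centred between the open jaws and there was no contact on the way down. I'll release now.

```bash
python3 - <<'E'
from h import *
np.set_printoptions(precision=4,suppress=True)
robot.grip(0.9)
s=robot.sense();print(s['t'],s['tcp_pos'],s['wrist_force'],s['opening'])
robot.move_straight([.5215,.2289,.26],vel=.15)
s=robot.sense();print(s['t'],s['tcp_pos'],s['wrist_force'],s['opening'])
snap('scene','s5');f=snap('wrist','w5')
a=cv2.imread('pics/s5.png'); cv2.imwrite('pics/s5z.png',np.hstack([cv2.resize(a[220:340,320:440],(400,400),interpolation=2),cv2.imread('pics/w5.png')[100:300,180:380].repeat(2,0).repeat(2,1)[:400]]))
hsv=cv2.cvtColor(f['image'],cv2.COLOR_RGB2HSV).astype(int);h,s,v=hsv[...,0],hsv[...,1],hsv[...,2]
b=np.zeros(h.shape,bool);b[100:300,220:340]=1
p,_=cloud(f,((h<6)|(h>174))&(s>150)&b);print('red',np.percentile(p,[1,50,99],axis=0)); q=p[p[:,2]>np.percentile(p[:,2],98)-.01]; print(cv2.minAreaRect((q[:,:2]*1000).astype(np.float32)))
Y=np.radians(10)
print(robot.inverse_kinematics([.495,-.236,.25],[np.pi,0,Y]))
E
```

```text
9.525 [0.5215 0.2289 0.1365] [-0.1034  0.1114  0.1864] 0.8971916918183002
10.5 [0.5208 0.2287 0.259 ] [-0.9512  0.8179 -0.007 ] 0.8976453754201995
red [[0.5103 0.2018 0.0141]
 [0.52   0.2311 0.1373]
 [0.5839 0.2652 0.1611]]
((521.0159912109375, 228.74673461914062), (20.001161575317383, 43.5747184753418), 3.317847490310669)
[-0.3605  0.3486  0.9363  1.8653 -0.3163  1.0854  0.8719]
```

View pics/s5z.png

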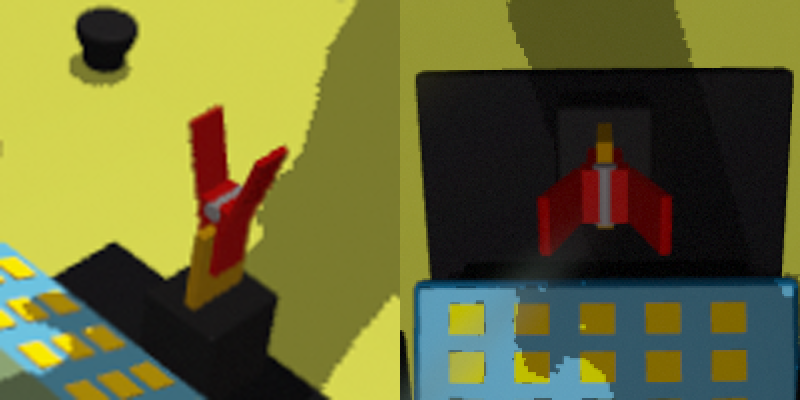

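The clip is upright on the tab with its jaws closed, wing tops at z about 0.161. Next I hover over the handle and look.

```bash
python3 - <<'E'
from h import *
np.set_printoptions(precision=4,suppress=True)
Y=np.radians(10)
robot.goto([.495,-.236,.27],[np.pi,0,Y])
robot.sleep(.2)
s=robot.sense();print(s['t'],s['tcp_pos'],s['wrist_force'],s['joint_pos'])
snap('scene','s6');f=snap('wrist','w6');snap('top','t6')
E
```

```text
12.5 [ 0.4955 -0.235   0.2699] [ 1.6759 -0.251  -0.6084] [-0.3698  0.3231  0.9372  1.84   -0.288   1.1228  0.8461]
```

View pics/w6.png

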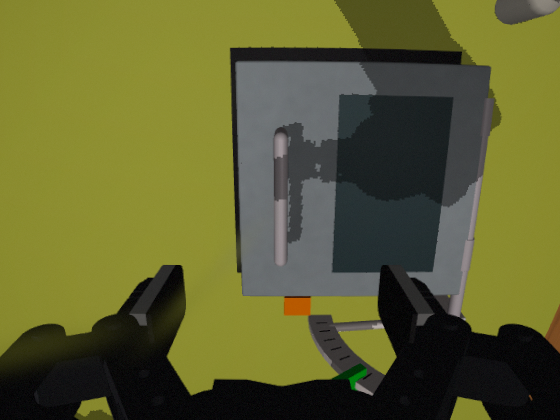

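View pics/s6.png

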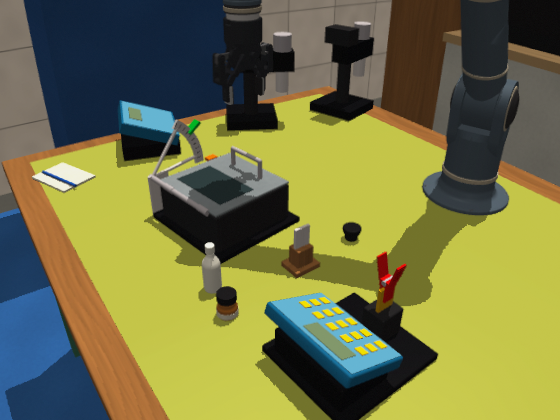

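View pics/t6.png

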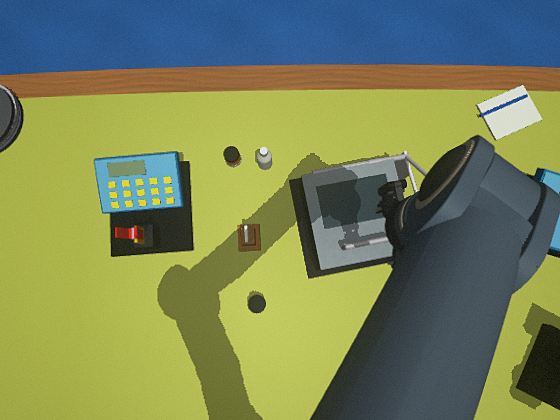

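The wrist view shows the handle bar at u of about 280 (v 130 to 265), parallel to the pads, the pointer at (297,305) and the marker at (350,377). The clip is still on the tab in both other views.

```bash
python3 - <<'E'
from h import *
np.set_printoptions(precision=4,suppress=True)
def L(n): return {k:v for k,v in np.load('pics/'+n+'.npz').items()}
f=L('w6'); P,uv=cloud(f,np.ones(f['range_z'].shape,bool))
def sel(b,lo,hi):
    k=(uv[:,0]>=b[0])&(uv[:,0]<b[2])&(uv[:,1]>=b[1])&(uv[:,1]<b[3])&(P[:,2]>lo)&(P[:,2]<hi); return P[k]
h=sel((265,115,300,275),.125,.16); print('handle',cv2.minAreaRect((h[:,:2]*1000).astype(np.float32)),np.percentile(h[:,2],[50,95,99]))
# hinge tube
t=sel((450,80,500,310),.09,.13); t=t[t[:,2]>.1025]; print('tube',len(t),cv2.minAreaRect((t[:,:2]*1000).astype(np.float32)),np.percentile(t[:,2],[5,50,95]))
c=sel((235,60,490,296),.09,.112); print('cover',cv2.minAreaRect((c[:,:2]*1000).astype(np.float32)),np.median(c[:,2]))
ps=[]
for n,b in [('w6',(330,360,372,392)),('top0',(415,185,455,220)),('scene0',(175,105,215,145))]:
    f=L(n); hsv=cv2.cvtColor(f['image'],cv2.COLOR_RGB2HSV).astype(int); g=(hsv[...,0]>45)&(hsv[...,0]<75)&(hsv[...,1]>150)&(hsv[...,2]>40)
    m=np.zeros(g.shape,bool); m[b[1]:b[3],b[0]:b[2]]=1
    p,_=cloud(f,g&m); 
    hsvo=(hsv[...,0]>3)&(hsv[...,0]<18)&(hsv[...,1]>180)&(hsv[...,2]>120)
    m[:]=0
    bo={'w6':(280,295,315,318),'top0':(405,215,425,240),'scene0':(203,152,219,162)}[n]; m[bo[1]:bo[3],bo[0]:bo[2]]=1
    q,_=cloud(f,hsvo&m); q=q[q[:,2]>.08]
    ux=np.array([np.cos(np.radians(10)),np.sin(np.radians(10))]); uy=np.array([-ux[1],ux[0]])
    # hinge from handle: horizontally +165mm along ux
    H=np.array([.4957,-.2362])+.165*ux; hz=.095
    for nm,a in (('marker',p),('pointer',q)):
        r=(a[:,:2]-H)@ux; z=a[:,2]-hz; y=(a[:,:2]-H)@uy
        ce=np.array([(np.percentile(r,2)+np.percentile(r,98))/2,(np.percentile(y,2)+np.percentile(y,98))/2,(np.percentile(z,2)+np.percentile(z,98))/2])
        print(n,nm,len(a),'r,y,z mid',ce,'ang',np.arctan2(ce[2],-ce[0]),'rad',np.hypot(ce[0],ce[2]), 'r range',np.percentile(r,[2,98]),'z',np.percentile(z,[2,98]),'y',np.percentile(y,[2,98]))
        # top-face plane fit
        A=np.c_[r,np.ones(len(r))]
        from numpy.linalg import lstsq
        w=np.ones(len(r),bool)
        for _ in range(8):
            k=lstsq(A[w],z[w],rcond=None)[0]; e=np.abs(z-A@k); w=e<max(.0015,np.median(e))
        print('    slope angle',-np.arctan(k[0]), w.sum())
E
```

```text
handle ((494.82470703125, -237.0465087890625), (9.766140937805176, 98.8028564453125), 10.149566650390625) [0.1449 0.1464 0.147 ]
tube 218 ((652.3070678710938, -218.63067626953125), (34.22869873046875, 195.59092712402344), 16.031810760498047) [0.1025 0.1027 0.1033]
cover ((562.1444091796875, -227.66534423828125), (206.06541442871094, 204.29705810546875), 10.015364646911621) 0.10119277056814355
w6 marker 362 r,y,z mid [-0.1259 -0.0603  0.1562] ang 0.8925856848382391 rad 0.2006279060423179 r range [-0.1492 -0.1026] z [0.0751 0.2373] y [-0.1308  0.0101]
    slope angle 0.5949544258436115 181
w6 pointer 439 r,y,z mid [-0.1515 -0.11    0.0073] ang 0.048135481942860985 rad 0.1517047317699312 r range [-0.1628 -0.1403] z [0.006  0.0086] y [-0.1184 -0.1016]
    slope angle -0.00841062300554944 431
top0 marker 176 r,y,z mid [-0.1185 -0.1458  0.0456] ang 0.3674798125162193 rad 0.1269840133714228 r range [-0.1342 -0.1028] z [-0.008   0.0992] y [-0.1737 -0.1179]
    slope angle 0.5845819551294579 118
top0 pointer 92 r,y,z mid [-0.1503 -0.1094  0.006 ] ang 0.040178675551453644 rad 0.150382672979709 r range [-0.1611 -0.1394] z [0.0029 0.0092] y [-0.1181 -0.1008]
    slope angle 0.0494645554804233 62
scene0 marker 99 r,y,z mid [-0.117  -0.1272  0.0876] ang 0.6425768192607505 rad 0.14612791438343076 r range [-0.1311 -0.1029] z [0.0776 0.0976] y [-0.1376 -0.1169]
    slope angle 0.5529841769007978 49
scene0 pointer 34 r,y,z mid [-0.1496 -0.1107  0.0061] ang 0.04092465115652137 rad 0.14971773771082003 r range [-0.1611 -0.138 ] z [0.0046 0.0077] y [-0.1198 -0.1015]
    slope angle 0.005520259034688569 30
```

```bash
cat >> h.py <<'E'
YAW=np.radians(10.1); UX=np.array([np.cos(YAW),np.sin(YAW),0])
R0=np.hypot(.165,.046); A0=np.arctan2(.046,.165)
G0=np.array([.4950,-.2367,.1335])
def arc(th):
    return G0+UX*R0*(np.cos(A0)-np.cos(A0+th))+np.array([0,0,R0*(np.sin(A0+th)-np.sin(A0))])
E
python3 - <<'E'
from h import *
np.set_printoptions(precision=4,suppress=True)
o=[np.pi,0,YAW]
print([robot.inverse_kinematics(arc(t),o) is not None for t in (0,.3,.6,.8)])
robot.grip(0.6,60)
robot.move_straight([*G0[:2],.20],vel=.15,attitude=o)
c=robot.move_straight(G0,vel=.08,attitude=o,contact_N=10)
s=robot.sense();print(c,s['t'],s['tcp_pos'],s['wrist_force'])
if not c:
    robot.grip(0.0,60); s=robot.sense();print(s['t'],s['tcp_pos'],s['wrist_force'],s['opening']*85)
snap('wrist','w7');snap('scene','s7')
E
```

```text
[True, True, True, True]
False 14.625 [ 0.4953 -0.237   0.1339] [ 0.3767 -1.0163  0.4031]
15.0917 [ 0.4949 -0.2368  0.1338] [-0.919   1.4888  3.1187] 7.746175373413375
```

View pics/w7.png

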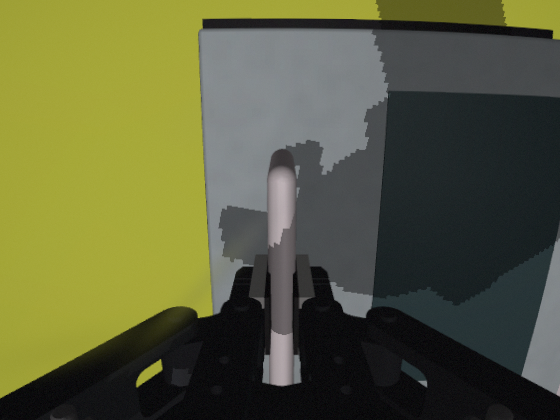

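View pics/s7.png

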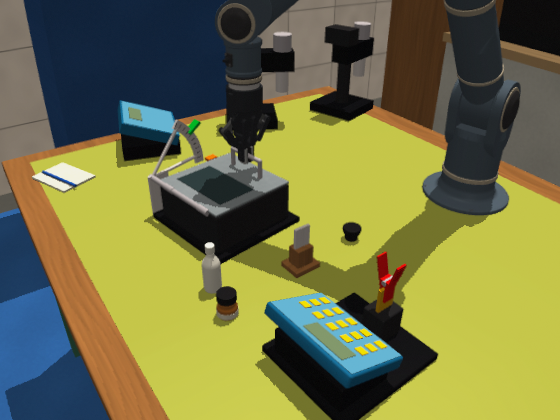

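The bar sits between the pads at (282,290) and is gripped at its middle. Now I lift along the arc.

```bash
python3 - <<'E'
from h import *
np.set_printoptions(precision=4,suppress=True)
o=[np.pi,0,YAW]
for th in (.1,.2,.3,.4,.5):
    robot.move_straight(arc(th),vel=.08,attitude=o)
    s=robot.sense();print(th,s['t'],s['tcp_pos']-arc(th),s['wrist_force'],s['opening']*85)
robot.sleep(.2)
snap('wrist','w8');snap('scene','s8');snap('top','t8')
a=cv2.imread('pics/s8.png'); cv2.imwrite('pics/s8z.png',np.hstack([cv2.resize(a[100:230,140:300],(650,528),interpolation=2)]))
E
```

```text
0.1 15.5583 [-0.0005 -0.0001 -0.0003] [-0.2655 -2.5498 -7.1059] 7.726682900534786
0.2 15.925 [-0.0006 -0.0001  0.0001] [-2.591  -4.4057 -7.7062] 8.019122820993713
0.3 16.2917 [-0.0011 -0.0002  0.0001] [-3.9574 -2.8875 -5.9317] 7.613099823069211
0.4 16.6583 [-0.0017 -0.0003  0.0001] [-6.514  -3.5382 -5.2828] 7.778869265990397
0.5 17.025 [-0.0024 -0.0005  0.0001] [-7.5823 -2.8178 -3.223 ] 7.823758273342293
```

View pics/s8z.png

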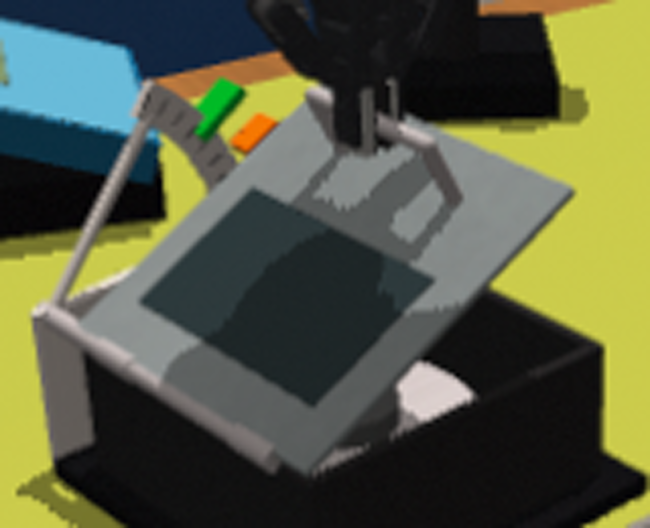

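View pics/w8.png

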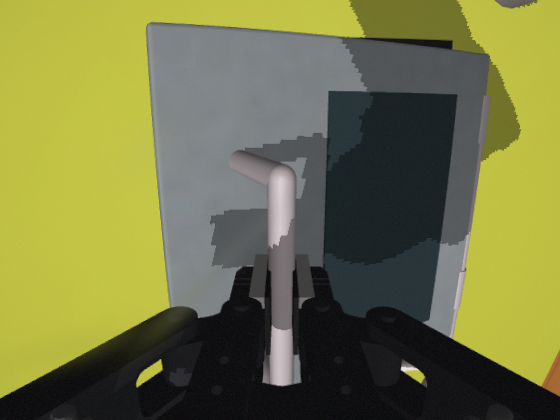

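View pics/t8.png

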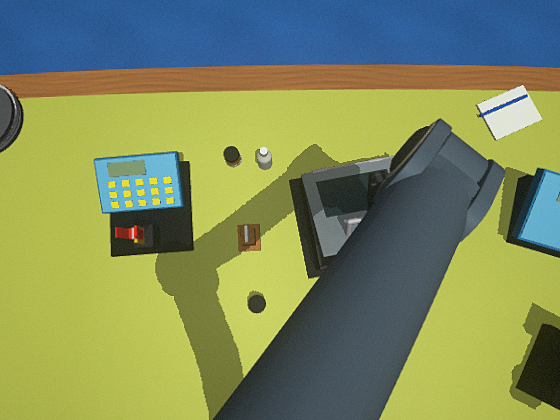

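```bash
cat > m.py <<'E'
from h import *
def L(n): return {k:v for k,v in np.load('pics/'+n+'.npz').items()}
ux=UX[:2]; uy=np.array([-ux[1],ux[0]]); H=np.array([.4950,-.2367])+.165*ux; hz=.0955
def loc(a): return np.c_[(a[:,:2]-H)@ux,(a[:,:2]-H)@uy,a[:,2]-hz]
def seg(f,kind,box):
    hsv=cv2.cvtColor(f['image'],cv2.COLOR_RGB2HSV).astype(int); h,s,v=hsv[...,0],hsv[...,1],hsv[...,2]
    g=((h>45)&(h<75)&(s>150)&(v>40)) if kind=='g' else ((h>3)&(h<19)&(s>180)&(v>110))
    m=np.zeros(g.shape,bool); m[box[1]:box[3],box[0]:box[2]]=1
    g&=m; print(kind,'pix',g.sum(),'centroid',np.argwhere(g).mean(0)[::-1]); p,_=cloud(f,g); return loc(p)
def ransac(q,tol=.0012):
    # plane containing unit-y direction: z = a r + b
    rng=np.random.default_rng(0); best=None
    for _ in range(400):
        i,j=rng.choice(len(q),2,False)
        if abs(q[i,0]-q[j,0])<.006: continue
        a=(q[i,2]-q[j,2])/(q[i,0]-q[j,0]); w=np.abs(q[:,2]-q[i,2]-a*(q[:,0]-q[i,0]))<tol
        if best is None or w.sum()>best.sum(): best=w
    k=np.polyfit(q[best,0],q[best,2],1); return k,best
def report(n,kind,box):
    f=L(n); q=seg(f,kind,box); q=q[(np.hypot(q[:,0],q[:,2])>.12)&(np.hypot(q[:,0],q[:,2])<.18)&(q[:,1]>-.16)&(q[:,1]<-.09)]
    k,w=ransac(q); th=-np.arctan(k[0]); off=k[1]*np.cos(th); c=q[w].mean(0)
    print(n,kind,len(q),w.sum(),'slope th',round(th,4),'offset mm',round(off*1e3,2),'centroid',np.round(c,4),'pol ang',round(np.arctan2(c[2],-c[0]),4),'rad',round(np.hypot(c[0],c[2]),4),'y',np.round(np.percentile(q[:,1],[2,98]),4))
    for o in (.0035,.006): print('    th if top offset',o,np.arctan2(c[2],-c[0])-np.arcsin(o/np.hypot(c[0],c[2])))
def cover(n,box):
    f=L(n); m=np.zeros(f['range_z'].shape,bool); m[box[1]:box[3],box[0]:box[2]]=1
    q=loc(cloud(f,m)[0]); k,w=ransac(q,.002); th=-np.arctan(k[0]); print(n,'cover th',th,'offset',k[1]*np.cos(th)*1e3,w.sum(),len(q))
E
python3 - <<'E'
from m import *
G=(175,105,215,140)
report('scene0','g',G);report('s7','g',G);report('s8','g',G);report('top0','g',(420,190,450,215));report('w6','g',(330,360,372,392))
report('scene0','o',(203,152,219,162));report('w6','o',(280,295,315,318));report('s8','o',(195,125,212,140))
cover('scene0',(190,165,270,200));cover('s8',(180,150,240,200))
cover('w8',(330,95,450,180))
E
```

```text
g pix 99 centroid [193.08080808 125.84848485]
scene0 g 99 43 slope th 0.5448 offset mm 15.45 centroid [-0.1173 -0.126   0.0891] pol ang 0.6498 rad 0.1473 y [-0.1373 -0.1166]
    th if top offset 0.0035 0.6260345751844265
    th if top offset 0.006 0.6090571696659638
g pix 99 centroid [193.08080808 125.84848485]
s7 g 99 47 slope th 0.6001 offset mm 7.32 centroid [-0.1169 -0.1256  0.0889] pol ang 0.65 rad 0.1469 y [-0.1367 -0.1171]
    th if top offset 0.0035 0.6261711488399979
    th if top offset 0.006 0.6091406003087401
g pix 99 centroid [193.08080808 125.84848485]
s8 g 99 49 slope th 0.6176 offset mm 5.05 centroid [-0.1191 -0.1256  0.0908] pol ang 0.6514 rad 0.1497 y [-0.1379 -0.1162]
    th if top offset 0.0035 0.6279965069580952
    th if top offset 0.006 0.6112908113237053
g pix 177 centroid [435.68926554 203.09039548]
top0 g 172 110 slope th 0.5821 offset mm 9.98 centroid [-0.1185 -0.1278  0.0899] pol ang 0.6492 rad 0.1488 y [-0.1379 -0.1176]
    th if top offset 0.0035 0.6256628496275777
    th if top offset 0.006 0.6088491780928826
g pix 365 centroid [353.03835616 374.6      
[... 532 characters left out ...]
3894]
w6 o 451 423 slope th -0.0094 offset mm 8.16 centroid [-0.1506 -0.1094  0.0067] pol ang 0.0448 rad 0.1508 y [-0.118  -0.1013]
    th if top offset 0.0035 0.021539418525235325
    th if top offset 0.006 0.004948191806204212
o pix 53 centroid [201.73584906 132.30188679]
s8 o 53 34 slope th 0.4757 offset mm 6.81 centroid [-0.1283 -0.1085  0.0737] pol ang 0.5217 rad 0.148 y [-0.1172 -0.1   ]
    th if top offset 0.0035 0.49805545906730153
    th if top offset 0.006 0.48114980493027426
scene0 cover th -0.007527679411804865 offset 6.972885895329781 2409 2794
s8 cover th 0.46950609674777527 offset 6.818349762077399 2274 2987
w8 cover th 0.4777302897551495 offset 6.5346871050802715 10149 10155
```

```bash
cat > fit.py <<'E'
from m import *
from scipy.optimize import least_squares
def pts(n,kind,box,excl=True):
    f=L(n); q=seg(f,kind,box); q=q[(np.hypot(q[:,0],q[:,2])>.12)&(np.hypot(q[:,0],q[:,2])<.18)&(q[:,1]>-.15)&(q[:,1]<-.09)]; return q
def sdf(q,th,d,rad,yc,dim):
    e=np.array([-np.cos(th),np.sin(th)]); nrm=np.array([np.sin(th),np.cos(th)])
    x=np.c_[q[:,[0,2]]@e-rad,q[:,1]-yc,q[:,[0,2]]@nrm-d]
    a=np.abs(x)-np.array(dim)/2
    return np.linalg.norm(np.maximum(a,0),axis=1)+np.minimum(a.max(1),0)
def fit(q,dim,th0,yc0,fixd=None,fixr=.15):
    def fun(p):
        return sdf(q,p[0],p[1] if fixd is None else fixd,p[3] if fixr is None else fixr,p[2],dim)*1e3
    r=least_squares(fun,[th0,fixd or .003,yc0,.15],loss='soft_l1',f_scale=.7); return r
if __name__=='__main__':
    A=[pts('scene0','g',(175,105,215,140)),pts('s8','g',(175,105,215,140)),pts('top0','g',(415,185,455,220)),pts('w6','g',(330,360,372,392))]
    for q in A+[np.vstack(A)]:
        for fd in (0,.003,None):
            for fr in (.15,None):
                r=fit(q,(.036,.02,.007),.6,-.128,fd,fr); print(len(q),'fixd',fd,fr,'th %.4f d %.4f y %.4f rad %.4f'%tuple(r.x),'cost/n %.3f'%(r.cost/len(q)))
E
python3 fit.py
```

```text
g pix 99 centroid [193.08080808 125.84848485]
g pix 99 centroid [193.08080808 125.84848485]
g pix 177 centroid [435.68926554 203.09039548]
g pix 365 centroid [353.03835616 374.6       ]
99 fixd 0 0.15 th 0.6297 d 0.0021 y -0.1279 rad 0.1500 cost/n 0.505
99 fixd 0 None th 0.6302 d -0.1950 y -0.1281 rad 0.1439 cost/n 0.401
99 fixd 0.003 0.15 th 0.6095 d -0.0167 y -0.1278 rad 0.1500 cost/n 0.499
99 fixd 0.003 None th 0.6097 d -0.6287 y -0.1282 rad 0.1445 cost/n 0.405
99 fixd None 0.15 th 0.6060 d 0.0035 y -0.1278 rad 0.1500 cost/n 0.499
99 fixd None None th 0.5923 d 0.0056 y -0.1279 rad 0.1454 cost/n 0.410
99 fixd 0 0.15 th 0.6286 d 0.0030 y -0.1278 rad 0.1500 cost/n 0.476
99 fixd 0 None th 0.6284 d 0.4358 y -0.1278 rad 0.1442 cost/n 0.404
99 fixd 0.003 0.15 th 0.6088 d 0.0005 y -0.1277 rad 0.1500 cost/n 0.471
99 fixd 0.003 None th 0.6087 d -26.5232 y -0.1278 rad 0.1475 cost/n 0.409
99 fixd None 0.15 th 0.6065 d 0.0033 y -0.1277 rad 0.1500 cost/n 0.471
99 fixd None None th 0.5962 d 0.0049 y -0.1278 rad 0.1471 cost/n 0.409
172 fixd 0 0.15 th 0.6269 d 0.0079 y -0.1279 rad 0.1500 cost/n 0.
[... 527 characters left out ...]
0.6058 d -0.0017 y -0.1290 rad 0.1500 cost/n 0.236
349 fixd 0.003 None th 0.6056 d -7.5760 y -0.1290 rad 0.1463 cost/n 0.084
349 fixd None 0.15 th 0.6320 d -0.0007 y -0.1290 rad 0.1500 cost/n 0.230
349 fixd None None th 0.6188 d 0.0012 y -0.1290 rad 0.1464 cost/n 0.083
719 fixd 0 0.15 th 0.6275 d 0.0030 y -0.1287 rad 0.1500 cost/n 0.356
719 fixd 0 None th 0.6275 d 0.2482 y -0.1288 rad 0.1453 cost/n 0.235
719 fixd 0.003 0.15 th 0.6069 d 0.0030 y -0.1288 rad 0.1500 cost/n 0.360
719 fixd 0.003 None th 0.6065 d -443.9975 y -0.1289 rad 0.1455 cost/n 0.235
719 fixd None 0.15 th 0.6236 d 0.0006 y -0.1287 rad 0.1500 cost/n 0.356
719 fixd None None th 0.6169 d 0.0015 y -0.1289 rad 0.1454 cost/n 0.234
```

```bash
python3 - <<'E'
from m import *
np.set_printoptions(precision=4,suppress=True)
o=[np.pi,0,YAW]
for th in (.57,.635):
    robot.move_straight(arc(th),vel=.05,attitude=o)
robot.sleep(.4)
s=robot.sense();print(th,s['t'],s['tcp_pos']-arc(th),s['wrist_force'],s['opening']*85)
snap('wrist','w9');snap('scene','s9');snap('top','t9')
a=cv2.imread('pics/s9.png'); cv2.imwrite('pics/s9z.png',cv2.resize(a[100:160,170:250],(800,600),interpolation=cv2.INTER_NEAREST))
report('s9','g',(175,105,197,140));report('s9','o',(194,112,212,140))
cover('s9',(180,150,240,200)); cover('w9',(330,95,440,180))
E
```

```text
0.635 18.5417 [-0.0034 -0.0008  0.0006] [-11.1733  -1.4313   2.6172] 7.4090025708045895
g pix 66 centroid [191.7727 125.9394]
s9 g 65 38 slope th 0.6338 offset mm 2.08 centroid [-0.1171 -0.1276  0.0887] pol ang 0.6479 rad 0.1469 y [-0.1365 -0.1164]
    th if top offset 0.0035 0.6241090092682421
    th if top offset 0.006 0.60708358506294
o pix 56 centroid [197.6607 126.75  ]
s9 o 56 39 slope th 0.6016 offset mm 7.63 centroid [-0.1191 -0.1082  0.0911] pol ang 0.6526 rad 0.15 y [-0.1184 -0.0982]
    th if top offset 0.0035 0.6292277401988328
    th if top offset 0.006 0.612547502152596
s9 cover th 0.604340917783942 offset 6.613999118057854 2199 2986
w9 cover th 0.616636034843897 offset 5.906435068477179 9301 9312
```

View pics/s9z.png

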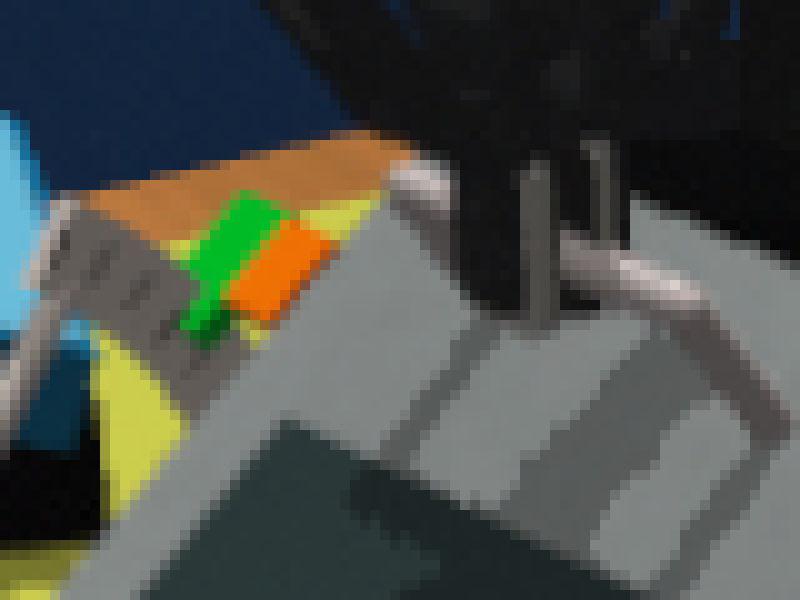

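View pics/w9.png

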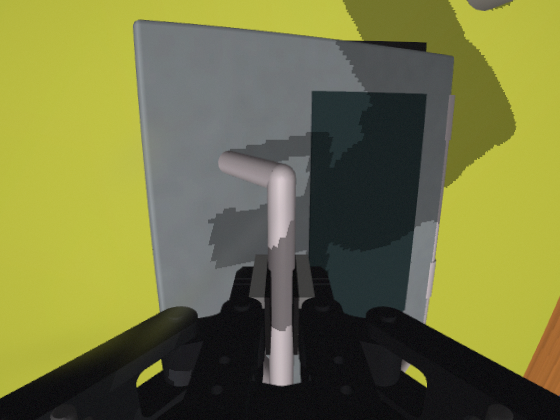

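The orange pointer at (197.7,126.8) is level with the green marker at (191.8,125.9). The measured angles of their top faces about the hinge are 0.653 and about 0.650 rad. One last check for drift and of the rest of the scene.

```bash
python3 - <<'E'
from m import *
np.set_printoptions(precision=4,suppress=True)
robot.sleep(.6)
s=robot.sense();print(s['t'],s['tcp_pos']-arc(.635),s['wrist_force'],s['joint_velocities'])
snap('scene','s10');snap('top','t10')
report('s10','g',(175,105,215,140));report('s10','o',(194,112,212,140)); cover('s10',(180,150,240,200))
a=L('scene0')['image'].astype(int);b=L('s10')['image'].astype(int)
for nm,bx in dict(bottle=(200,240,222,295),jar=(214,286,240,320),loupe=(340,222,364,242),marker=(183,115,193,137)).items():
    print(nm,np.abs(a-b)[bx[1]:bx[3],bx[0]:bx[2]].mean())
E
```

```text
19.2917 [-0.0034 -0.0007  0.0006] [-10.9473  -1.457    2.1493] [ 0.0014  0.0007  0.001   0.001  -0.0004 -0.0001 -0.0001]
g pix 69 centroid [192.0145 125.7391]
s10 g 69 35 slope th 0.619 offset mm 4.45 centroid [-0.1179 -0.1273  0.0894] pol ang 0.6491 rad 0.148 y [-0.1379 -0.1182]
    th if top offset 0.0035 0.6254667424453499
    th if top offset 0.006 0.6085630931928959
o pix 56 centroid [197.6607 126.75  ]
s10 o 56 33 slope th 0.5019 offset mm 22.55 centroid [-0.1172 -0.1069  0.09  ] pol ang 0.6551 rad 0.1477 y [-0.1177 -0.0994]
    th if top offset 0.0035 0.631394189384135
    th if top offset 0.006 0.6144629597713416
s10 cover th 0.6042963868377329 offset 6.656174866770782 2210 2981
bottle 9.483471074380166
jar 6.255656108597285
loupe 6.402083333333334
marker 7.927272727272728
```

View pics/s10.png

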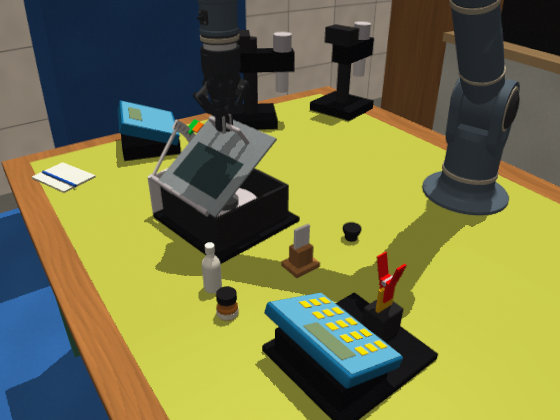

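The scene view shows the clip on the tab at (389,280) and the cover held with pointer and marker level near (195,126). The bottle, jar and loupe are where they were. I'm handing in.

```bash
python3 -c "
from plant import robot
robot.close_job(); print(robot.sense()['t'])"
```

```text
the job is handed in; nothing more can be done
the job is handed in; nothing more can be done
```

I put the red clip on the yellow tab before touching the cover. The cover is now lifted so its pointer is level with the green marker, and the gripper still holds the handle. I handed the job in at about 19.3 s.

- **Clip:** it stands upright on the tab with its jaws closed and its pivot about 8 mm above the tab's upper edge. There was no contact while lowering it. In the last scene picture it is still in place.
- **Cover:** the pointer's top face stood at 0.653–0.655 rad about the hinge, against 0.649–0.651 for the marker's, so within about 0.006 rad (1 mm). The cover did not drift over the last 0.75 s, and the wrist force was about 11 N.
- **Disagreement in the angles:** the cover angle itself came out between 0.604 and 0.62 rad, depending on the camera and method. The marker came out at about 0.607 rad if it sits as high as the pointer, or 0.627 rad if it is centred on the hinge line. I relied on comparing pointer and marker directly.
- **Marker, bottle, jar and loupe:** I saw no movement in the last picture. The pixel comparison with the first picture showed small differences (6–9 grey levels), which I took to be noise and lighting and did not look into further.

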